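Start the captive cover bolt

TASK

Lift the blue dust cap off the bolt on the gearbox casting and nest it, mouth down on the table, over the smaller yellow cap. Then start the bolt by hand: turn it backward (anticlockwise from above) until it drops off the thread's end, go back no farther than that needs, and turn it forward (clockwise) one full turn from there. Finish still gripping the bolt head, holding it started, and leave the other things on the bench where they are.

Things in the scene. Friction and masses are not known exactly. Their poses are not given: they have to be found in the camera images.
- boss_top (a point): centre of the round top face (110 mm wide) of the fixed gearbox casting, 60 mm above the table; the casting's square foot is 130 mm wide. The upright bolt axis passes through this point. Its x axis points along the red radial line painted on the face, which marks where the thread begins. The casting stands at any place on the bench, turned up to 40 degrees either way.
- cap_mid (a point): blue steel dust cap, a tapered cup standing mouth down, loose, at first on the boss face, over the bolt. 66 mm high, 62 mm wide outside at the mouth (bottom), 54 mm at the closed top, wall 2.5 mm, 90 g or so. The point is on its axis, half-way up (33 mm above its mouth); z is up.
- cap: the same blue cap; origin at the centre of its mouth (its lower end)
- small_cap_mid (a point): smaller yellow cap standing mouth down on the table, loose: 48 mm high, 48 mm wide at the mouth (bottom), 40 mm at the top. The point is on its axis, half-way up (24 mm above its mouth). The blue cap goes over it with 4 mm or more to spare all round and then stands on the table.
- bolt_head (a point): centre of the round brass knurled bolt head, 36 mm wide and 26 mm high (13 mm above and below this point), on the boss axis. 35 mm above the boss face plus the value of bolt_lift. Its x axis points along the red line on the head; the two red lines coincide when bolt_turn is 0 (or whole turns). It can be gripped at any yaw; below the head there is only the thin shank.
- bolt: the bolt, captive in the casting: it can only turn and slide along its upright axis. Origin on the axis, 35 mm below the centre of its head. 0.25 kg; it turns with light drag (about 0.04 N m) and sinks by its own weight when let go, but a firm grip carries it and keeps it from dropping until the fingers loosen or follow it down.
- bolt_turn (a joint): turn of the bolt about its axis (rad), growing clockwise seen from above (forward). 0 where the thread begins (red lines together). It starts at 0.35 to 1.25. Coarse right-handed single thread, pitch 8 mm: the bolt at first rides on top of the thread's first turn and rises as it is turned backward; past 0 (fully by about -0.15) nothing carries it and it drops 8 mm. Then turning forward leads it under the thread, and it sinks 8 mm per turn.
- bolt_lift (a joint): height of the bolt (m), growing upward: about 0.0080 - 0.00127 x bolt_turn while riding on the thread at first, about 0 just after the drop, and about -0.00127 x bolt_turn when started in the thread (-0.008 after one turn), with up to 2.4 mm of upward play (all these to within 1 mm)
- bolt_bowl: bystander, leave alone: steel bowl 120 mm wide, 40 mm high, heaped with bolts; origin on its underside
- grease_can: bystander, leave alone: red can 60 mm wide, 90 mm high; origin on its underside
- hub_ring: bystander, leave alone: dark steel ring 64 mm wide, 16 mm high; origin on its underside
- wrench: bystander, leave alone: steel wrench 190 mm long, lying flat; origin on its underside
- screwdriver: bystander, leave alone: orange screwdriver 180 mm long, lying flat; origin on its underside
- large_cap: bystander, leave alone: green tapered cap standing mouth down, 76 mm wide at the mouth, 84 mm high; origin on its underside
- bushing: bystander, leave alone: flanged brass bushing 48 mm wide, 30 mm high; origin on its underside
Things that resemble listed ones, but are neither listed nor needed, are in the scene too. Several things have the shape of the cap; the one meant has the colours described above.

How it is judged:
On the way, in this order (a step that is already met when the one before it is completed fails the run):
1. the blue cap stands over the yellow one on the table, let go (horizontal distance between cap_mid and small_cap_mid below 0.008 m and height (world z) of cap_mid below 0.037 m and angle between cap_mid's own z axis and vertical below 0.12 rad and contact force between the fingers and cap below 0.2 N), for 0.2 s.
2. the bolt has been turned backward past the thread's beginning and has dropped (value of joint bolt_turn between -2.4 and 0 rad and value of joint bolt_lift below 0.004 m), for 0.1 s.
At the end, for the whole second after the job is handed in: The blue cap stands upright (within 7 degrees), let go, on the table over the yellow cap (axes within 8 mm). The bolt is in the thread, about one turn past its beginning (bolt_turn 4.6 to 7.4 rad, bolt_lift below -3 mm), not turning, and the fingers still grip it with more than 4 N (all of step 1 and value of joint bolt_turn between 4.6 and 7.4 rad and value of joint bolt_lift below -0.003 m and velocity of joint bolt_turn between -0.1 and 0.1 rad/s and contact force between the fingers and bolt above 4 N); the arm keeps its last pose, push and grip.
It fails at once if the bolt is driven forward while still on top of the thread (cross-threaded) (value of joint bolt_turn above 1.9 rad and value of joint bolt_lift above 0.003 m).
It fails at once if the bolt is wound back far beyond the drop (more than 2.4 rad past the thread's beginning) (value of joint bolt_turn below -2.4 rad).
It fails at once if another thing on the bench is pushed more than 30 mm from its place (distance of any of bolt_bowl, grease_can, hub_ring, wrench, screwdriver, large_cap, bushing from where it was at the start of the episode above 0.03 m).
It also fails if it takes over 67 s, if anything falls off the work surface, if the arm or the gripper's body presses on something with over 40 N, if the wrist force passes 120 N, or if a joint passes its speed limit or range.

ROBOT

A 6-joint arm with a two-finger parallel gripper is mounted at the origin on the work surface. World frame = base frame: x ahead of the robot, y to its left, z up, the work surface at z = 0. Lengths are in m, angles in rad, forces in N, time in s.
With the tool pointing down it reaches from about 0.25 to 0.725 m from the base axis. Payload 4 kg.
Tool frame: the origin (TCP) lies at the very end of the fingers, on their centre line; the grasp point (between the pads) lies 19 mm behind it; z points along the fingers, y is the line along which they close (so a half turn about z gives the same grasp; the last joint's range is limited). The gripper opens to 85 mm and grips with 20 to 120 N. Pads are 22 mm wide; open, the fingers measure 114 mm over their backs; the gripper's body (76 mm by 85 mm) begins 54 mm behind the grasp point. The pads swing forward as they close: fully open they stand 13 mm farther back than shut.
Start: joints at [1.329, 0.241, 0.005, 1.335, 0, 1.571], TCP at [0.12, 0.485, 0.198] pointing down, gripper open.
Joint ranges: [-2.72, 2.72], [-1.05, 1.87], [-1.09, 1.28], [-1.99, 2.15], [-1.42, 1.44], [-3.14, 3.14]. Speed limits (rad/s): [2.79, 2.79, 3.14, 3.14, 3.14, 3.14].

INTERFACE

Orientations are given as a unit quaternion [x, y, z, w].
In Python, from workcell import bot, vision, workorder, boxes_of gives the robot as it stands.
- The arm moves only by the tool send_rows, never from a script. Its argument "motion" is text: rows parted by semicolons, each of 5 numbers parted by spaces: the closure, from -1 (fully open) to 1 (shut), so that 0 is half open, then the shift along the tool's x, y, z in cm, then the turn about the tool's z in rad. In form: claw x y z twist; .... A call has 1 to 5 rows; each row is the pose to reach, as a shift and turn from the pose commanded when the call began, along the tool's axes at that moment; what a row does not reach only later rows make up. A row lasts 1/10 s, in which the tool goes at most 50 mm and 8.59 degrees, less where a joint would pass 70% of its speed; a pose out of reach is approached as far as the arm can. A call with a gripper value outside its range is refused whole. The fingers move at their own pace and stop on an object; the grip force is fixed at half the most. Time passes only in rows, so rows that repeat a pose let the fingers close. It gives the time, the measured TCP pose, the force, the opening and the grip force at its end, in the units of the state.
- bot.get_obs(): the state, without advancing time (a new reading comes with each control period).
- vision.camera(name): name is "side" or "top"; returns the picture (400x640x3 uint8, red, green, blue); there is no depth.
- vision.camera_model(name): a dict with "fov_y" (degrees; the focal length in pixels is half the picture's height over the tangent of half this angle, whatever the lens; pixels are square), "cx", "cy" (the principal point, pixels), "world_from_camera" (4x4, takes a point from camera to world coordinates). Camera axes: x right, y down, z forward; pixel columns grow to the right and rows downward; lengths in m; the calibration is good to about 2 mm. A picture is of the moment at which its call begins. camera_model takes no time and is no camera call.
- workorder.job_done(): hands the job in; it is judged then, once.
Trained networks look in the newest picture that a camera, given by its name, has taken for a name from the list of things; names that differ only in an ending like _2 or _b are one class to them, and where a whole thing is asked for, a point or a joint stands for the part that bears it (a point fixed in the world has none). Each returns a list of dicts, best first, with "conf" (0 to 1); they miss things now and then, are a little off and sometimes report something else, mostly with a low value. They report only what shows in the picture. A call takes as long as a camera call. They do not tell look-alikes from the thing itself.
- boxes_of(camera, target): "rect" ([centre column, centre row, width, height] in pixels, round what is visible of it).
The state is a dict: "clock": time; "joint_pos": joint angles; "joint_vel": joint speeds; "tau": joint torques, N m; "eef_pos": TCP position; "tool_rot": TCP orientation; "ft_force": force on the tool from outside, world axes, zero at the start; "ft_torque": the same for the moment, N m; "grip_width": finger opening in m; "grasp_force": force on a finger pad.
Only numpy, scipy, OpenCV 4.12 (cv2) and the standard library are available. Lean on these libraries where they do the work, as an engineer would, in place of code of your own. Each camera call takes 0.05 s, during which the arm holds its last target. There are 200 camera calls.

## Working session

There is one attempt and no reset: what is moved stays moved. The work goes in short steps, Python scripts to look and compute and a tool call to move; the robot and the scene stay as the last step left them, time stands still between calls to the robot, and variables do not carry over. Pictures are saved under pics/ and viewed, at most 10 in all, crops included, and the job is handed in when it is done.

Besides the shell and the picture viewer there is one more tool, called after "Call:" as name(argument=value, ...), one argument or row to a line, values as JSON. send_rows: Moves the arm, as the interface text tells. Its arguments: {"type":"object","properties":{"motion":{"type":"string"}},"required":["motion"]}

```bash
mkdir -p pics; cat > h.py <<'E'
import numpy as np, cv2
from workcell import bot, vision, workorder, boxes_of
def proj(cam,P):
    m=vision.camera_model(cam); T=np.array(m["world_from_camera"]); f=200/np.tan(np.radians(m["fov_y"])/2)
    p=T[:3,:3].T@(np.array(P,float)-T[:3,3]); return np.array([m["cx"]+f*p[0]/p[2],m["cy"]+f*p[1]/p[2]])
def atz(cam,u,v,z):
    m=vision.camera_model(cam); T=np.array(m["world_from_camera"]); f=200/np.tan(np.radians(m["fov_y"])/2)
    d=T[:3,:3]@np.array([(u-m["cx"])/f,(v-m["cy"])/f,1]); o=T[:3,3]; return o+d*(z-o[2])/d[2]
def snap(cam,name):
    im=vision.camera(cam); cv2.imwrite(f"pics/{name}.png",im[:,:,::-1]); return im
E
python3 - <<'E'
from h import *
for c in ("top","side"):
    snap(c,c+"0"); m=vision.camera_model(c); print(c,m["fov_y"],m["cx"],m["cy"],np.round(m["world_from_camera"],3).tolist())
    for t in ("cap","small_cap_mid","boss_top","bolt_head"):
        try: print(t,[(round(d["conf"],2),np.round(d["rect"],1).tolist()) for d in boxes_of(c,t)][:5])
        except Exception as e: print(t,e)
print(bot.get_obs())
E
```

```text
top 53.3514258442886 320.7469751408066 201.93365708129724 [[-0.012, -0.995, 0.104, 0.47], [-1.0, 0.01, -0.026, 0.011], [0.025, -0.104, -0.994, 1.132], [0.0, 0.0, 0.0, 1.0]]
cap [(0.91, [266.6, 228.1, 25.3, 24.4]), (0.88, [225.1, 269.1, 28.6, 20.7]), (0.64, [270.2, 278.8, 21.9, 26.0])]
small_cap_mid [(0.62, [264.2, 229.6, 25.0, 23.4]), (0.46, [352.3, 213.9, 12.2, 15.5])]
boss_top [(0.74, [270.5, 228.3, 47.7, 48.4])]
bolt_head [(0.6, [265.6, 228.2, 19.4, 25.9])]
side 49.70635433110026 316.3782635043147 196.17680483245726 [[0.981, -0.083, 0.173, 0.404], [-0.192, -0.487, 0.852, -0.94], [0.013, -0.869, -0.494, 0.627], [0.0, 0.0, 0.0, 1.0]]
cap [(0.94, [239.2, 178.8, 21.0, 27.5]), (0.86, [231.2, 199.0, 16.7, 35.0]), (0.78, [265.2, 225.1, 27.9, 37.6]), (0.77, [275.1, 173.6, 22.9, 33.7])]
small_cap_mid [(0.82, [306.2, 242.4, 23.8, 27.9])]
boss_top [(0.7, [279.3, 198.3, 47.2, 37.4])]
bolt_head []
{'clock': 0.5, 'joint_pos': array([ 1.32900066e+00,  2.40638232e-01,  4.95281698e-03,  1.33522942e+00,
       -2.09625261e-06,  1.57083754e+00]), 'joint_vel': array([-0.00131922, -0.00150668,  0.00172375,  0.00223627,  0.00059767,
        0.00013358]), 'tau': array([-5.91379776e-04, -3.71858346e+01,  2.52461922e+01,  2.73044643e-03,
        1.69299437e-05, -1.03377053e-05]), 'eef_pos': array([0.11971439, 0.48541601, 0.19836931]), 'tool_rot': array([ 1.20623995e-01,  9.92698267e-01, -5.89504594e-05, -6.10484734e-06]), 'ft_force': array([0.98371743, 1.15977805, 0.47001798]), 'ft_torque': array([0.00834291, 0.02973418, 0.01350524]), 'grasp_force': 0.0, 'grip_width': 0.08518034003830305}
```

```bash
python3 -c "
import cv2,numpy as np
a=cv2.imread('pics/top0.png');b=cv2.imread('pics/side0.png')
cv2.imwrite('pics/both0.png',cv2.resize(np.vstack([a,b]),(480,600)))"
```

```text
(no output)
```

View pics/top0.png

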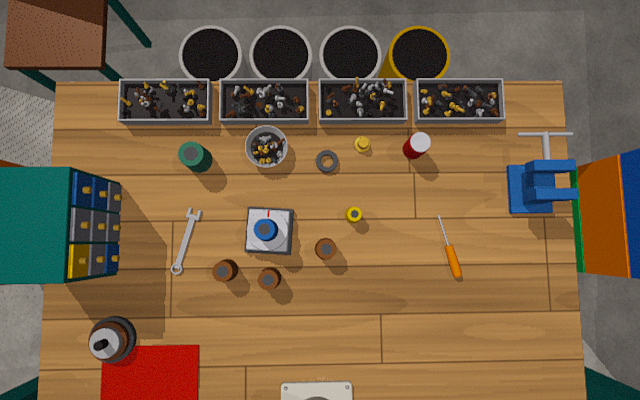

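View pics/side0.png

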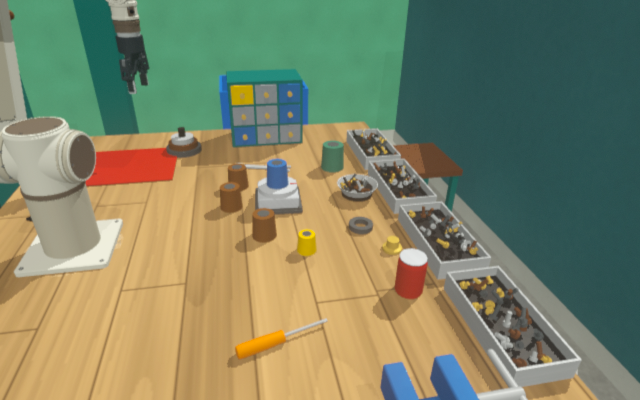

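Top view shows the blue cap on the casting at about (265,230) and the red boss line at (268,213). The yellow cap is at (354,213), with brown look-alikes nearby at (325,248), (270,279) and (225,270). Next I'll measure with colour segmentation in both views.

```bash
cat >> h.py <<'E'
from scipy.optimize import least_squares
def mask(im,col):
    h=cv2.cvtColor(im,cv2.COLOR_RGB2HSV)
    lo,hi={"blue":((100,120,60),(120,255,255)),"yellow":((24,150,90),(34,255,255))}[col]
    return cv2.inRange(h,lo,hi)
def comp(im,col,near,r=25):
    n,l,s,c=cv2.connectedComponentsWithStats(mask(im,col))
    k=[i for i in range(1,n) if np.hypot(*(c[i]-near))<r and s[i,4]>15]
    k=max(k,key=lambda i:s[i,4]); return l==k
def bbox(m):
    v,u=np.nonzero(m); return np.array([u.min()-.5,v.min()-.5,u.max()+.5,v.max()+.5])
def frust(x,y,z0,h,rb,rt):
    a=np.linspace(0,2*np.pi,60,endpoint=False); c,s=np.cos(a),np.sin(a)
    return np.vstack([np.c_[x+rb*c,y+rb*s,0*a+z0],np.c_[x+rt*c,y+rt*s,0*a+z0+h]])
def pbox(cam,P):
    q=np.array([proj(cam,p) for p in P]); return np.r_[q.min(0),q.max(0)]
def fit(obs,h,rb,rt,z0,g):
    fn=lambda p:np.concatenate([pbox(c,frust(p[0],p[1],z0,h,rb,rt))-b for c,b in obs])
    r=least_squares(fn,g,diff_step=1e-3); return r.x,r.fun
E
python3 - <<'E'
from h import *
t=cv2.imread('pics/top0.png')[:,:,::-1].copy(); s=cv2.imread('pics/side0.png')[:,:,::-1].copy()
for n,col,nt,ns,dim in (("cap","blue",(265,229),(277,175),(.066,.031,.027,.060)),("small","yellow",(354,214),(306,242),(.048,.024,.020,0))):
    o=[("top",bbox(comp(t,col,nt))),("side",bbox(comp(s,col,ns)))]
    g=atz("top",*nt,.05)[:2]
    for oo in (o,o[:1],o[1:]):
        x,f=fit(oo,*dim,g); print(n,x.round(4),f.round(1))
# red line on boss
c=t[195:265,240:300]; h=cv2.cvtColor(c,cv2.COLOR_RGB2HSV)
m=((h[:,:,0]<8)|(h[:,:,0]>172))&(h[:,:,1]>120); v,u=np.nonzero(m); print([(a+240,b+195) for a,b in zip(u,v)])
for n,p,z in (("brownR",(324,244),.07),("brownB",(270,276),.07),("brownL",(224,267),.07),("can",(417,140),.09),("ring",(327,161),.01),("bowl",(266,147),.03),("gcap",(192,155),.08)): print(n,atz("top",*p,z).round(3))
E
```

```text
cap [0.5084 0.1288] [-0.6 -0.5  0.6  0.8 -1.5 -1.6  1.8  1.3]Traceback (most recent call last):
  File "<stdin>", line 7, in <module>
  File "h.py", line 29, in fit
    r=least_squares(fn,g,diff_step=1e-3); return r.x,r.fun
    return func(*args, **kwargs)
    result = trf(vector_fun.fun, vector_fun.jac, x0, f0, J0, lb, ub, ftol, xtol,
                 gtol, max_nfev, x_scale, loss_function, tr_solver,
                 tr_options.copy(), verbose, callback=callback_wrapped)
    return trf_no_bounds(
        fun, jac, x0, f0, J0, ftol, xtol, gtol, max_nfev, x_scale,
        loss_function, tr_solver, tr_options, verbose, callback=callback)
    J = jac(x)
    self._update_jac()
    ~~~~~~~~~~~~~~~~^^
    self.J = self.jac_wrapped(xp_copy(self.x), f0=self.f)
             ~~~~~~~~~~~~~~~~^^^^^^^^^^^^^^^^^^^^^^^^^^^^
    J, dct = approx_derivative(
             ~~~~~~~~~~~~~~~~~^
        self.fun,
        ^^^^^^^^^
    ...<2 lines>...
        **self.finite_diff_options,
        ^^^^^^^^^^^^^^^^^^^^^^^^^^^
    )
    ^
    J, _nfev = _dense_difference(fun_wrapped, x0, f0, h,
               ~~
[... 410 characters left out ...]
^^^^^^^^^^^
    return np.atleast_1d(self.fun(x))
                         ~~~~~~~~^^^
    return self.f(x, *self.args, **self.kwargs)
           ~~~~~~^^^^^^^^^^^^^^^^^^^^^^^^^^^^^^
  File "h.py", line 28, in <lambda>
    fn=lambda p:np.concatenate([pbox(c,frust(p[0],p[1],z0,h,rb,rt))-b for c,b in obs])
                                ~~~~^^^^^^^^^^^^^^^^^^^^^^^^^^^^^^^
  File "h.py", line 26, in pbox
    q=np.array([proj(cam,p) for p in P]); return np.r_[q.min(0),q.max(0)]
                ~~~~^^^^^^^
  File "h.py", line 4, in proj
    m=vision.camera_model(cam); T=np.array(m["world_from_camera"]); f=200/np.tan(np.radians(m["fov_y"])/2)
ValueError: time passes only in moves, steps and waits
```

```bash
python3 - <<'E'
s=open('h.py').read()
s=s.replace('def proj','CM={c:vision.camera_model(c) for c in ("top","side")}\ndef proj',1).replace('m=vision.camera_model(cam);','m=CM[cam];')
open('h.py','w').write(s)
E
python3 - <<'E'
from h import *
t=cv2.imread('pics/top0.png')[:,:,::-1].copy(); s=cv2.imread('pics/side0.png')[:,:,::-1].copy()
for n,col,nt,ns,dim in (("cap","blue",(265,229),(277,175),(.066,.031,.027,.060)),("small","yellow",(354,214),(306,242),(.048,.024,.020,0))):
    o=[("top",bbox(comp(t,col,nt))),("side",bbox(comp(s,col,ns)))]
    g=atz("top",*nt,.05)[:2]
    for oo in (o,o[:1],o[1:]):
        x,f=fit(oo,*dim,g); print(n,x.round(4),f.round(1))
c=t[195:265,240:300]; h=cv2.cvtColor(c,cv2.COLOR_RGB2HSV)
m=((h[:,:,0]<8)|(h[:,:,0]>172))&(h[:,:,1]>120); v,u=np.nonzero(m); print([(a+240,b+195) for a,b in zip(u,v)])
for n,p,z in (("brownR",(324,244),.07),("brownB",(270,276),.07),("brownL",(224,267),.07),("can",(417,140),.09),("ring",(327,161),.01),("bowl",(266,147),.03),("gcap",(192,155),.08)): print(n,atz("top",*p,z).round(3))
E
```

```text
cap [0.5084 0.1288] [-0.6 -0.5  0.6  0.8 -1.5 -1.6  1.8  1.3]
cap [0.5088 0.1287] [-0.6 -0.6  0.7  0.6]
cap [0.5081 0.1291] [-1.6 -1.6  1.6  1.2]
small [ 0.551  -0.1112] [-1.7 -0.5  0.8  1.4 -0.5  0.4  1.4  0.7]
small [ 0.5521 -0.1125] [-1.3 -1.   1.2  1. ]
small [ 0.5504 -0.1089] [-0.9 -0.2  0.9  0.1]
[(np.int64(269), np.int64(210)), (np.int64(268), np.int64(211)), (np.int64(268), np.int64(212)), (np.int64(268), np.int64(213)), (np.int64(268), np.int64(214)), (np.int64(268), np.int64(215)), (np.int64(268), np.int64(216))]
brownR [ 0.468 -0.025  0.07 ]
brownB [0.387 0.118 0.07 ]
brownL [0.412 0.239 0.07 ]
can [ 0.744 -0.278  0.09 ]
ring [ 0.705 -0.038  0.01 ]
bowl [0.742 0.134 0.03 ]
gcap [0.709 0.325 0.08 ]
```

Call:
send_rows(
  motion="-1 -4 -2.2 0 0; -1 -8 -4.4 0 0; -1 -12 -6.5 0 0; -1 -15.4 -8.4 0 0",
)

```text
clock: 0.9
eef_pos: [0.2503, 0.3657, 0.1985]
tool_rot: [0.121, 0.993, 0.0, 0.0]
ft_force: [0.8, 1.1, -0.7]
grip_width: 0.0854
grasp_force: 0.0
```

Call:
send_rows(
  motion="-1 -4 -2.2 0 0; -1 -8 -4.4 0 0; -1 -12 -6.5 0 0; -1 -15.4 -8.4 0 0",
)

```text
clock: 1.3
eef_pos: [0.3801, 0.247, 0.1987]
tool_rot: [0.121, 0.993, 0.0, 0.0]
ft_force: [-0.1, 0.6, -0.9]
grip_width: 0.0851
grasp_force: 0.0
```

Call:
send_rows(
  motion="-1 -4 -2.2 0 0; -1 -8 -4.4 0 0; -1 -12 -6.6 0 0; -1 -15.4 -8.5 0 0; -1 -15.4 -8.5 0 0",
)

```text
clock: 1.8
eef_pos: [0.5108, 0.1259, 0.1979]
tool_rot: [0.124, 0.992, -0.0, 0.001]
ft_force: [-0.2, 0.9, -0.4]
grip_width: 0.0853
grasp_force: 0.0
```

```bash
cat >> h.py <<'E'
from scipy.spatial.transform import Rotation as R
def to(x,y,z):
    o=bot.get_obs(); r=R.from_quat(o["tool_rot"]); d=r.as_matrix().T@(np.array([x,y,z])-o["eef_pos"])
    print("shift cm",(d*100).round(2),"pos",o["eef_pos"].round(4),"xaxis",r.as_matrix()[:,0].round(3),"q",o["joint_pos"].round(3),"w",round(o["grip_width"],4),"gf",round(o["grasp_force"],1),"ft",o["ft_force"].round(1),"t",o["clock"])
E
python3 -c "
from h import *
to(.5084,.1288,.081)"
```

```text
shift cm [ 0.32  0.23 11.69] pos [0.5108 0.1259 0.1979] xaxis [-0.969  0.245 -0.002] q [ 2.42e-01  2.92e-01  7.20e-02  1.35e+00 -1.00e-03  4.90e-01] w 0.0853 gf 0.0 ft [-0.2  0.9 -0.4] t 1.8
```

Call:
send_rows(
  motion="-1 0.2 0.2 0 0; -1 0.2 0.2 4 0; -1 0.2 0.2 6 0;-1 0.2 0.2 6 0",
)

```text
clock: 2.2
eef_pos: [0.5024, 0.1323, 0.1355]
tool_rot: [0.119, 0.993, -0.001, -0.003]
ft_force: [-0.3, 0.4, 0.5]
grip_width: 0.0855
grasp_force: 0.0
```

```bash
python3 -c "
from h import *
to(.5084,.1288,.081)"
```

```text
shift cm [-0.7  -0.18  5.45] pos [0.5024 0.1323 0.1355] xaxis [-0.971  0.237  0.007] q [ 0.257  0.321 -0.054  1.204  0.     0.497] w 0.0855 gf 0.0 ft [-0.3  0.4  0.5] t 2.2
```

Call:
send_rows(
  motion="-1 0 0 0 0; -1 0 0 0 0; -1 0 0 0 0",
)

```text
clock: 2.5
eef_pos: [0.5071, 0.1323, 0.1401]
tool_rot: [0.12, 0.993, 0.001, 0.001]
ft_force: [0.4, 0.1, -0.0]
grip_width: 0.0854
grasp_force: 0.0
```

```bash
python3 -c "
from h import *
to(.5084,.1288,.081)"
```

```text
shift cm [-0.19 -0.32  5.91] pos [0.5071 0.1323 0.1401] xaxis [-0.971  0.239 -0.003] q [ 0.255  0.318 -0.045  1.205  0.     0.496] w 0.0854 gf 0.0 ft [ 0.4  0.1 -0. ] t 2.5
```

Call:
send_rows(
  motion="-1 -0.2 -0.3 1 0; -1 -0.2 -0.3 3 0; -1 -0.2 -0.3 5 0;-1 -0.2 -0.3 5.9 0; -1 -0.2 -0.3 5.9 0",
)

```text
clock: 3.0
eef_pos: [0.5062, 0.1277, 0.0779]
tool_rot: [0.121, 0.993, -0.001, -0.002]
ft_force: [-0.3, -0.4, -0.3]
grip_width: 0.0856
grasp_force: 0.0
```

Call:
send_rows(
  motion="-1 0 0 0 0; -1 0 0 0 0; -1 0 0 0 0",
)

```text
clock: 3.3
eef_pos: [0.5083, 0.1284, 0.0804]
tool_rot: [0.121, 0.993, 0.0, 0.001]
ft_force: [0.7, 0.2, 0.1]
grip_width: 0.0854
grasp_force: 0.0
```

```bash
python3 -c "
from h import *
snap('top','top1'); snap('side','side1')
to(.5084,.1288,.081)
a=cv2.imread('pics/top1.png')[170:290,190:350];b=cv2.imread('pics/side1.png')[110:230,200:360]
cv2.imwrite('pics/z1.png',cv2.resize(np.vstack([a,b]),None,fx=2.5,fy=2.5,interpolation=2))"
```

```text
shift cm [-0.03  0.05 -0.09] pos [0.508  0.1284 0.0801] xaxis [-0.971  0.239 -0.001] q [ 0.248  0.368 -0.139  1.062 -0.     0.489] w 0.0855 gf 0.0 ft [-0.   0.3  0.5] t 3.4
```

View pics/z1.png

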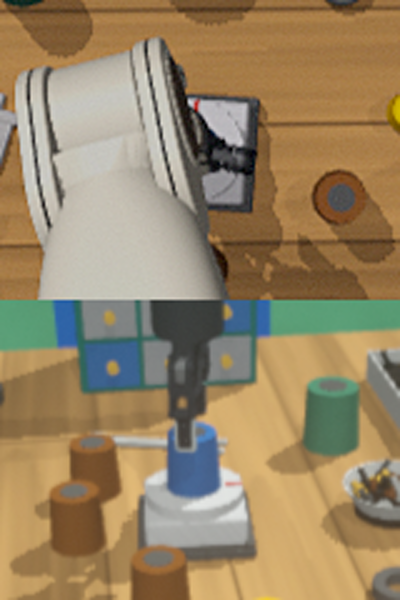

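The fingers straddle the cap, centred in the side view. Closing now.

Call:
send_rows(
  motion="1 0 0 0 0; 1 0 0 0 0; 1 0 0 0 0; 1 0 0 0 0; 1 0 0 0 0",
)

```text
clock: 3.9
eef_pos: [0.5081, 0.1283, 0.0802]
tool_rot: [0.121, 0.993, 0.0, 0.001]
ft_force: [0.0, 0.3, 5.6]
grip_width: 0.0523
grasp_force: 63.0
```

Call:
send_rows(
  motion="1 0 0 0 0; 1 0 0 0 0; 1 0 0 0 0; 1 0 0 0 0",
)

```text
clock: 4.3
eef_pos: [0.5081, 0.1283, 0.0801]
tool_rot: [0.121, 0.993, 0.0, 0.001]
ft_force: [0.2, 0.1, 5.4]
grip_width: 0.0513
grasp_force: 63.0
```

```bash
python3 -c "
from h import *
to(.5084,.1288,.190)"
```

```text
shift cm [ -0.03   0.06 -10.99] pos [0.5081 0.1283 0.0801] xaxis [-0.971  0.239 -0.001] q [ 0.247  0.368 -0.139  1.062 -0.     0.489] w 0.0513 gf 63.0 ft [0.2 0.1 5.4] t 4.3
```

Call:
send_rows(
  motion="1 0 0 -0.5 0; 1 0 0 -1.5 0; 1 0 0 -2.5 0; 1 0 0 -3 0; 1 0 0 -3 0",
)

```text
clock: 4.8
eef_pos: [0.5083, 0.1285, 0.1107]
tool_rot: [0.121, 0.993, 0.0, 0.001]
ft_force: [-0.7, 0.0, -0.9]
grip_width: 0.0519
grasp_force: 62.4
```

```bash
python3 -c "
from h import *
snap('side','side2'); to(.5084,.1288,.190)
b=cv2.imread('pics/side2.png')[110:230,200:360]
cv2.imwrite('pics/z2.png',cv2.resize(b,None,fx=4,fy=4,interpolation=2))"
```

```text
shift cm [-0.05  0.06 -8.  ] pos [0.5079 0.1283 0.11  ] xaxis [-0.971  0.239 -0.001] q [ 0.247  0.341 -0.094  1.134  0.     0.489] w 0.0516 gf 62.4 ft [-0.3 -0.2 -0.9] t 4.85
```

View pics/z2.png

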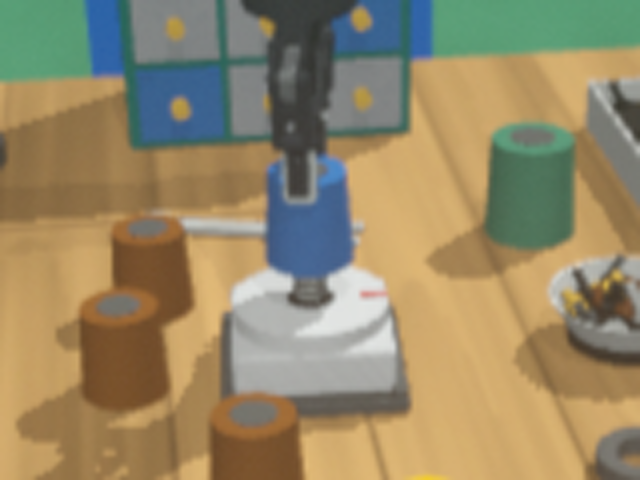

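The cap lifted upright, with the bolt showing under it. I'll check the mouth height, then carry it over.

```bash
python3 -c "
from h import *
s=cv2.imread('pics/side2.png')[:,:,::-1].copy()
m=comp(s,'blue',(277,172)); b=bbox(m); print(b)
for z in (.085,.09,.095): print(z,pbox('side',frust(.5082,.1288,z,.066,.031,.027)).round(1))
to(.551,-.1108,.15)"
```

```text
[266.5 148.5 286.5 177.5]
0.085 [265.5 149.6 288.  180.7]
0.09 [265.5 147.9 288.  179. ]
0.095 [265.4 146.3 287.9 177.4]
shift cm [ -9.92 -22.18  -4.  ] pos [0.5079 0.1283 0.11  ] xaxis [-0.971  0.239 -0.001] q [ 0.247  0.341 -0.094  1.134  0.     0.489] w 0.0516 gf 62.4 ft [-0.3 -0.2 -0.9] t 4.85
```

Call:
send_rows(
  motion="1 0 0 -2 0; 1 0 0 -4 0; 1 -1 -2.2 -4 0; 1 -2.5 -5.6 -4 0; 1 -4 -8.9 -4 0",
)

```text
clock: 5.35
eef_pos: [0.5249, 0.0316, 0.1492]
tool_rot: [0.12, 0.993, -0.0, -0.0]
ft_force: [1.5, -0.2, -1.1]
grip_width: 0.0516
grasp_force: 62.6
```

Call:
send_rows(
  motion="1 -1.5 -3.3 0 0; 1 -3 -6.7 0 0; 1 -4.5 -10 0 0; 1 -5.5 -12.2 0 0; 1 -5.9 -13.3 0 0",
)

```text
clock: 5.85
eef_pos: [0.5503, -0.1132, 0.1488]
tool_rot: [0.122, 0.993, -0.0, -0.0]
ft_force: [1.4, 0.6, -0.5]
grip_width: 0.0515
grasp_force: 62.6
```

Call:
send_rows(
  motion="1 0 0 0 0; 1 0 0 0 0; 1 0 0 0 0; 1 0 0 0 0; 1 0 0 0 0",
)

```text
clock: 6.35
eef_pos: [0.5504, -0.11, 0.1495]
tool_rot: [0.12, 0.993, 0.0, 0.0]
ft_force: [0.1, 0.3, -0.8]
grip_width: 0.0517
grasp_force: 62.6
```

```bash
python3 -c "
from h import *
snap('side','side3'); to(.551,-.1108,.15)
t,s=[cv2.imread('pics/'+n+'.png')[:,:,::-1].copy() for n in ('side0','side3')]
m=mask(s,'blue')&0
p=proj('side',(.551,-.1108,.16)); b=bbox(comp(s,'blue',p)); print(b, pbox('side',frust(.551,-.1108,.13,.066,.031,.027)))
bb=comp(s,'yellow',(306,242)); print(bbox(bb), pbox('side',frust(.551,-.1108,0,.048,.024,.02)))
cv2.imwrite('pics/z3.png',cv2.resize(cv2.imread('pics/side3.png')[130:270,230:390],None,fx=4,fy=4,interpolation=2))"
```

```text
shift cm [-0.06 -0.04 -0.04] pos [ 0.5505 -0.1102  0.1496] xaxis [-0.971  0.238 -0.   ] q [-0.198  0.386  0.08   1.264  0.     0.043] w 0.0516 gf 62.6 ft [-0.9 -0.3 -1.4] t 6.4
[295.5 173.5 318.5 209.5] [293.34267138 172.07780864 320.73835205 210.70357772]
[297.5 228.5 315.5 255.5] [296.9576421  228.75093823 316.85233706 256.0586886 ]
```

View pics/z3.png

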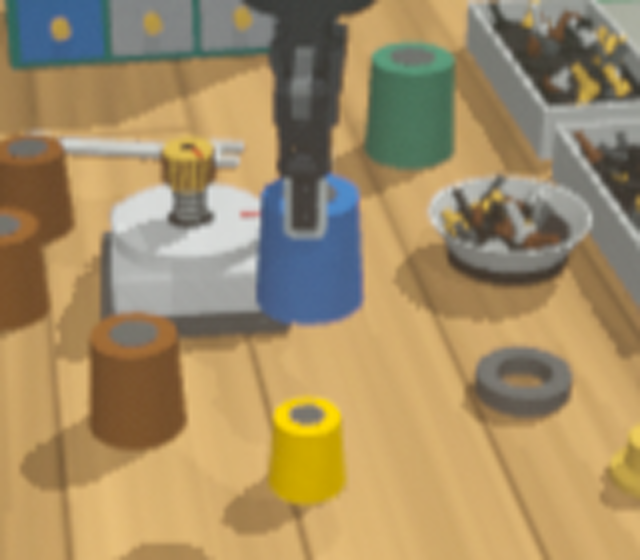

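Call:
send_rows(
  motion="1 0 0 1.5 0; 1 0 0 3.5 0; 1 0 0 5.5 0; 1 0 0 7 0; 1 0 0 7.5 0",
)

```text
clock: 6.9
eef_pos: [0.549, -0.1104, 0.0726]
tool_rot: [0.12, 0.993, 0.0, -0.002]
ft_force: [-0.9, 0.5, -1.2]
grip_width: 0.0513
grasp_force: 62.6
```

Call:
send_rows(
  motion="1 0 0 0 0; 1 0 0 1 0; 1 0 0 2 0; 1 0 0 3 0; 1 0 0 4 0",
)

```text
clock: 7.4
eef_pos: [0.5503, -0.111, 0.0336]
tool_rot: [0.121, 0.993, -0.0, -0.0]
ft_force: [-0.3, 0.1, -0.8]
grip_width: 0.0518
grasp_force: 62.6
```

Call:
send_rows(
  motion="1 0 0 0.5 0; 1 0 0 0.8 0; 1 0 0 1 0; 1 0 0 1 0; 1 0 0 1 0",
)

```text
clock: 7.9
eef_pos: [0.5508, -0.1111, 0.0248]
tool_rot: [0.121, 0.993, -0.0, 0.0]
ft_force: [-0.2, 0.2, -0.7]
grip_width: 0.0514
grasp_force: 62.6
```

```bash
python3 -c "
from h import *
to(.551,-.1108,.0205)"
```

```text
shift cm [-0.01  0.03  0.43] pos [ 0.5508 -0.1111  0.0248] xaxis [-0.971  0.239 -0.001] q [-0.199  0.492 -0.104  0.975  0.     0.043] w 0.0514 gf 62.6 ft [-0.2  0.2 -0.7] t 7.9
```

Call:
send_rows(
  motion="1 0 0 0.2 0; 1 0 0 0.3 0; 1 0 0 0.4 0; 1 0 0 0.4 0; 1 0 0 0.4 0",
)

```text
clock: 8.4
eef_pos: [0.5504, -0.111, 0.0204]
tool_rot: [0.121, 0.993, -0.0, -0.0]
ft_force: [0.8, -0.7, -1.1]
grip_width: 0.0512
grasp_force: 62.6
```

Call:
send_rows(
  motion="-1 0 0 0 0; -1 0 0 0 0; -1 0 0 0 0; -1 0 0 0 0; -1 0 0 0 0",
)

```text
clock: 8.9
eef_pos: [0.5505, -0.111, 0.0205]
tool_rot: [0.121, 0.993, -0.0, 0.0]
ft_force: [1.4, -0.0, 0.1]
grip_width: 0.0854
grasp_force: 0.0
```

```bash
python3 -c "
from h import *
snap('side','side4');to(.5508,-.1111,.15)
s=cv2.imread('pics/side4.png')[:,:,::-1].copy()
b=bbox(comp(s,'blue',proj('side',(.551,-.111,.03)))); print(b, pbox('side',frust(.551,-.1108,0,.066,.031,.027)))
"
```

```text
shift cm [ -0.04   0.   -12.96] pos [ 0.5505 -0.111   0.0204] xaxis [-0.971  0.239 -0.   ] q [-0.199  0.497 -0.109  0.965  0.     0.043] w 0.0852 gf 0.0 ft [-0.2 -0.3  0.5] t 8.95
[310.5 223.5 317.5 239.5] [294.04916622 220.84886932 319.75435093 257.88837541]
```

Call:
send_rows(
  motion="-1 0 0 -1.5 0; -1 0 0 -4 0; -1 0 0 -8 0; -1 0 0 -11 0; -1 0 0 -13 0",
)

```text
clock: 9.45
eef_pos: [0.5516, -0.1112, 0.1533]
tool_rot: [0.121, 0.993, -0.0, 0.002]
ft_force: [-0.4, 0.3, -0.0]
grip_width: 0.0855
grasp_force: 0.0
```

```bash
python3 -c "
from h import *
s=snap('side','side5');t=snap('top','top5');to(.5508,-.1111,.15)
m=comp(s,'blue',proj('side',(.551,-.111,.03))); b=bbox(m); print(b, pbox('side',frust(.551,-.1108,0,.066,.031,.027)))
print(fit([('side',b)],.066,.031,.027,0,[.551,-.111]))
print('head',[(round(d['conf'],2),np.round(d['rect'],1)) for c in ('top','side') for d in boxes_of(c,'bolt_head')])
print(proj('top',(.508,.1288,.115)),proj('side',(.508,.1288,.115)))
a=t[180:270,215:335];c=s[135:225,220:340]
cv2.imwrite('pics/z5.png',cv2.resize(np.hstack([a,c]),None,fx=3.3,fy=3.3,interpolation=2)[:,:,::-1])
c=s[195:275,250:370]
cv2.imwrite('pics/z5.png',cv2.resize(np.vstack([np.hstack([t[185:265,210:330],s[135:215,210:330]]),np.hstack([c,t[185:265,300:420]])]),None,fx=3.3,fy=3.3,interpolation=2)[:,:,::-1])
"
```

```text
shift cm [ 0.22 -0.01  0.42] pos [ 0.5529 -0.1115  0.1542] xaxis [-0.971  0.239 -0.007] q [-0.199  0.382  0.087  1.268  0.     0.043] w 0.0851 gf 0.0 ft [ 0.1 -0.1  0.8] t 9.55
[296.5 222.5 317.5 235.5] [294.04916622 220.84886932 319.75435093 257.88837541]
(array([ 0.55953946, -0.06379391]), array([ -1.84459229, -12.0933539 ,   1.8732846 ,  10.31304143]))
head [(0.67, array([265.4, 230.9,  15.5,  15. ])), (0.69, array([277. , 175.5,  14.3,  26. ]))]
[264.13230247 229.06618286] [276.37628287 165.71129862]
```

View pics/z5.png

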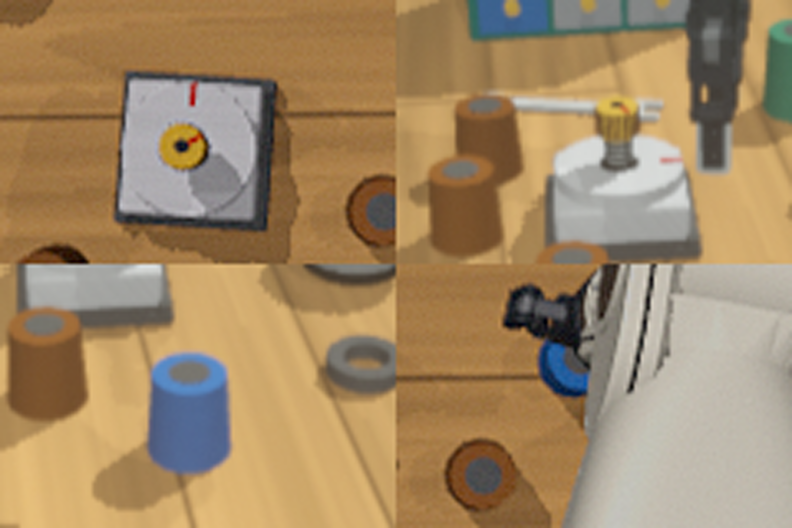

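The blue cap stands upright over the yellow one. In the top crop the boss line points up and the head line about 60° clockwise of it, so bolt_turn ≈ 1.05. Next I'll refine the bolt axis.

```bash
python3 -c "
from h import *
t,s=[cv2.imread('pics/'+n+'.png')[:,:,::-1].copy() for n in ('top5','side5')]
obs=[]
for c,im,p in (('top',t,(265,230)),('side',s,(277,171))):
    w=im[p[1]-14:p[1]+14,p[0]-14:p[0]+14]; h=cv2.cvtColor(w,cv2.COLOR_RGB2HSV)
    m=((h[:,:,0]>14)&(h[:,:,0]<32)&(h[:,:,1]>140)).astype(np.uint8); n,l,st,ce=cv2.connectedComponentsWithStats(m)
    k=1+st[1:,4].argmax(); b=bbox(l==k)+np.r_[p,p]-14; obs.append((c,b)); print(c,b)
for o in (obs,obs[:1],obs[1:]): print([x.round(4) for x in fit(o,.026,.018,.018,.0887,[.508,.128])])
R1=atz('top',268,216.5,.06);R2=atz('top',268.7,209.5,.06); print('bossline yaw',np.arctan2(*(R2-R1)[[1,0]]))
w=t[215:245,250:280]; h=cv2.cvtColor(w,cv2.COLOR_RGB2HSV); m=((h[:,:,0]<9)|(h[:,:,0]>170))&(h[:,:,1]>130); print(np.argwhere(m)[:,::-1].tolist())
to(.508,.128,.15)
"
```

```text
top [258.5 222.5 272.5 235.5]
side [270.5 163.5 282.5 176.5]
[array([0.5082, 0.1271]), array([-0.7714, -0.5883,  0.3917,  0.7703, -0.5947, -0.238 ,  0.8578,
        1.053 ])]
[array([0.5084, 0.1266]), array([-0.5706, -0.675 ,  0.5868,  0.6849])]
[array([0.5082, 0.1299]), array([-0.7079, -0.6743,  0.7186,  0.5803])]
bossline yaw -0.0978944487977583
[[18, 0], [18, 1], [21, 11], [18, 12], [19, 12], [17, 13]]
shift cm [ 9.84 22.19  0.03] pos [ 0.5504 -0.111   0.1503] xaxis [-0.971  0.239 -0.   ] q [-0.199  0.386  0.081  1.266  0.     0.043] w 0.0852 gf 0.0 ft [-0.1  0.6 -0.6] t 9.65
```

Call:
send_rows(
  motion="-1 1.7 3.9 0 -0.14; -1 3.5 8 0 -0.28; -1 5.4 12 0 -0.42; -1 7.1 16 0 -0.56; -1 8.5 19.2 0 -0.7",
)

```text
clock: 10.15
eef_pos: [0.5118, 0.0976, 0.1483]
tool_rot: [-0.23, 0.973, 0.0, -0.002]
ft_force: [1.0, -1.3, -0.2]
grip_width: 0.0853
grasp_force: 0.0
```

Call:
send_rows(
  motion="-1 0 0 0 -0.14; -1 0 0 0 -0.28; -1 0 0 0 -0.42; -1 0 0 0 -0.56; -1 0 0 0 -0.7",
)

```text
clock: 10.65
eef_pos: [0.5124, 0.0956, 0.1482]
tool_rot: [-0.55, 0.835, 0.001, -0.002]
ft_force: [-0.3, 0.2, -1.0]
grip_width: 0.0854
grasp_force: 0.0
```

Call:
send_rows(
  motion="-1 0 0 0 -0.14; -1 0 0 0 -0.28; -1 0 0 0 -0.42; -1 0 0 0 -0.56; -1 0 0 0 -0.7",
)

```text
clock: 11.15
eef_pos: [0.5124, 0.0955, 0.1482]
tool_rot: [0.803, -0.596, -0.001, 0.002]
ft_force: [0.8, 0.2, 0.6]
grip_width: 0.0853
grasp_force: 0.0
```

Call:
send_rows(
  motion="-1 0 0 0 0; -1 0 0 0 0; -1 0 0 0 0",
)

```text
clock: 11.45
eef_pos: [0.5134, 0.0957, 0.1496]
tool_rot: [0.801, -0.599, -0.001, 0.001]
ft_force: [0.0, 0.4, -0.0]
grip_width: 0.0855
grasp_force: 0.0
```

```bash
python3 -c "
from h import *
to(.5083,.1275,.083)"
```

```text
shift cm [-3.2  -0.42  6.66] pos [0.5134 0.0957 0.1496] xaxis [ 0.282 -0.96  -0.   ] q [ 0.184  0.311 -0.028  1.233  0.    -1.672] w 0.0855 gf 0.0 ft [ 0.   0.4 -0. ] t 11.45
```

Call:
send_rows(
  motion="-1 -1.5 -0.2 0 0; -1 -2.8 -0.4 0 0; -1 -3.2 -0.4 0 0; -1 -3.2 -0.4 0 0; -1 -3.2 -0.4 0 0",
)

```text
clock: 11.95
eef_pos: [0.5085, 0.1279, 0.1505]
tool_rot: [0.801, -0.598, 0.0, 0.0]
ft_force: [-0.3, 0.3, 0.0]
grip_width: 0.0857
grasp_force: 0.0
```

Call:
send_rows(
  motion="-1 0 0 1.5 0; -1 0 0 3.5 0; -1 0 0 5.5 0; -1 0 0 6.6 0; -1 0 0 6.6 0",
)

```text
clock: 12.45
eef_pos: [0.5072, 0.1269, 0.0828]
tool_rot: [0.801, -0.599, -0.001, 0.001]
ft_force: [-0.6, -0.1, -0.0]
grip_width: 0.0854
grasp_force: 0.0
```

Call:
send_rows(
  motion="-1 0 0 0 0; -1 0 0 0 0; -1 0 0 0 0",
)

```text
clock: 12.75
eef_pos: [0.5095, 0.1278, 0.0855]
tool_rot: [0.801, -0.599, 0.001, -0.001]
ft_force: [0.0, 0.1, -0.0]
grip_width: 0.0854
grasp_force: 0.0
```

```bash
python3 -c "
from h import *
s=snap('side','side6'); to(.5083,.1275,.083)
cv2.imwrite('pics/z6.png',cv2.resize(s[110:220,210:350],None,fx=4.5,fy=4.5,interpolation=2)[:,:,::-1])"
```

```text
shift cm [-0.01  0.11  0.23] pos [0.5094 0.1277 0.0853] xaxis [ 0.283 -0.959  0.   ] q [ 0.246  0.365 -0.129  1.075 -0.    -1.612] w 0.0854 gf 0.0 ft [0.7 0.4 0. ] t 12.8
```

View pics/z6.png

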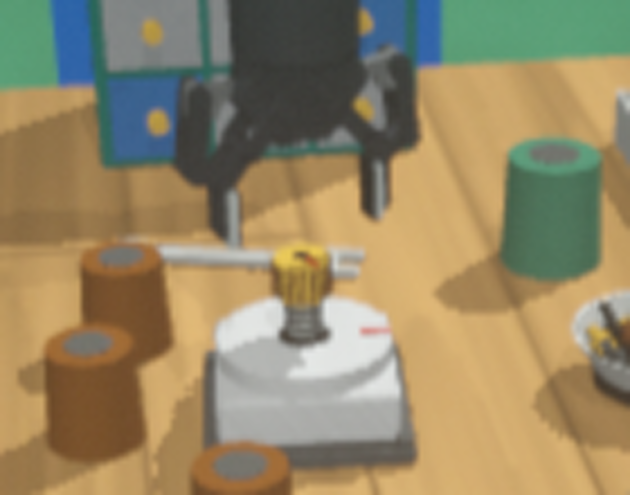

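```bash
python3 -c "
from h import *
ty=np.array([-.959,-.283]);c=np.array([.5094,.1277])
for s,px in ((1,(261,163.8)),(-1,(294,157.8))):
    for w in (.0427,.05):
        for z in (.085,.098,.11,.12): print(s,w,z,proj('side',(*(c+s*w*ty),z)).round(1),px)
"
```

```text
1 0.0427 0.085 [262.8 178.7] (261, 163.8)
1 0.0427 0.098 [262.6 174.5] (261, 163.8)
1 0.0427 0.11 [262.4 170.5] (261, 163.8)
1 0.0427 0.12 [262.2 167.2] (261, 163.8)
1 0.05 0.085 [260.3 179.3] (261, 163.8)
1 0.05 0.098 [260.1 175. ] (261, 163.8)
1 0.05 0.11 [259.8 171. ] (261, 163.8)
1 0.05 0.12 [259.6 167.7] (261, 163.8)
-1 0.0427 0.085 [291.3 172.6] (294, 157.8)
-1 0.0427 0.098 [291.2 168.5] (294, 157.8)
-1 0.0427 0.11 [291.2 164.6] (294, 157.8)
-1 0.0427 0.12 [291.1 161.3] (294, 157.8)
-1 0.05 0.085 [293.7 172.1] (294, 157.8)
-1 0.05 0.098 [293.6 168. ] (294, 157.8)
-1 0.05 0.11 [293.6 164.1] (294, 157.8)
-1 0.05 0.12 [293.5 160.8] (294, 157.8)
```

```bash
python3 -c "
from h import *
print('z1 open near finger'); 
for z in (.08,.09,.1,.11,.12): print(z,proj('side',(.498,.087,z)).round(1))
print('z2 closed near finger, seen tip (275,160.3)')
for z in (.11,.12,.13): print(z,proj('side',(.502,.103,z)).round(1))
s=cv2.imread('pics/side1.png');s2=cv2.imread('pics/side2.png');s3=cv2.imread('pics/side4.png');s4=cv2.imread('pics/side6.png')
cr=[cv2.resize(a[r-30:r+30,c-40:c+40],(400,300),interpolation=2) for a,c,r in ((s,277,165),(s2,277,160),(s3,306,235),(s4,277,160))]
cv2.imwrite('pics/z7.png',np.vstack([np.hstack(cr[:2]),np.hstack(cr[2:])]))
"
```

```text
z1 open near finger
0.08 [274.8 184.4]
0.09 [274.7 181.1]
0.1 [274.6 177.8]
0.11 [274.5 174.4]
0.12 [274.3 171. ]
z2 closed near finger, seen tip (275,160.3)
0.11 [275.3 171.6]
0.12 [275.2 168.3]
0.13 [275.  164.9]
```

View pics/z7.png

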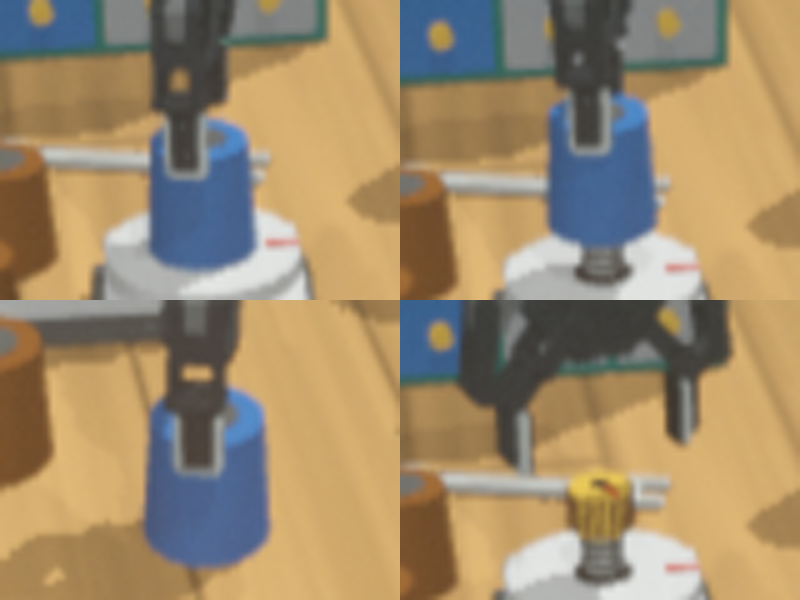

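Compared with the images, the real fingertips are about 30–40 mm above the reported TCP: (261,164) and (294,158) sit above the head. I'll go lower, watching the force.

Call:
send_rows(
  motion="-1 0 0.1 0.7 0; -1 0 0.1 1.5 0; -1 0 0.1 2.2 0; -1 0 0.1 2.7 0; -1 0 0.1 2.8 0",
)

```text
clock: 13.3
eef_pos: [0.5068, 0.1271, 0.0552]
tool_rot: [0.801, -0.599, -0.001, 0.001]
ft_force: [-0.2, -0.8, -0.8]
grip_width: 0.0855
grasp_force: 0.0
```

Call:
send_rows(
  motion="-1 0 0 0 0; -1 0 0 0 0; -1 0 0 0 0",
)

```text
clock: 13.6
eef_pos: [0.508, 0.1274, 0.0568]
tool_rot: [0.801, -0.599, 0.0, -0.0]
ft_force: [0.2, -0.3, 0.1]
grip_width: 0.0853
grasp_force: 0.0
```

```bash
python3 -c "
from h import *
s=snap('side','side8'); to(.5083,.1275,.057)
cv2.imwrite('pics/z8.png',cv2.resize(s[130:205,227:327],None,fx=5,fy=5,interpolation=2)[:,:,::-1])"
```

```text
shift cm [-0.01 -0.04 -0.03] pos [0.508  0.1273 0.0567] xaxis [ 0.283 -0.959  0.   ] q [ 0.246  0.391 -0.172  1.007  0.    -1.613] w 0.0853 gf 0.0 ft [-0.  -0.1 -0.4] t 13.65
```

View pics/z8.png

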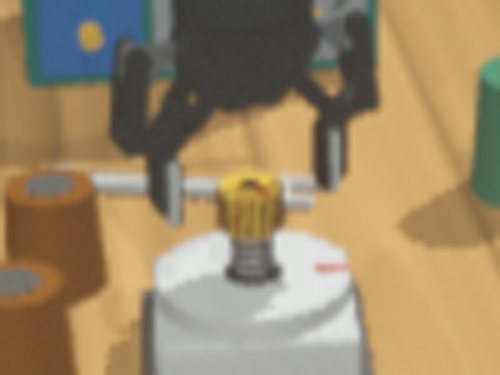

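Tips now flank the head at about z 0.098 open, and they swing lower on closing. Gripping.

Call:
send_rows(
  motion="1 0 0 0 0; 1 0 0 0 0; 1 0 0 0 0; 1 0 0 0 0; 1 0 0 0 0",
)

```text
clock: 14.15
eef_pos: [0.5086, 0.1275, 0.0569]
tool_rot: [0.801, -0.599, 0.001, -0.001]
ft_force: [1.9, 1.0, 1.1]
grip_width: 0.0341
grasp_force: 59.6
```

Call:
send_rows(
  motion="1 0 0 0 0; 1 0 0 0 0; 1 0 0 0 0; 1 0 0 0 0",
)

```text
clock: 14.55
eef_pos: [0.5085, 0.1275, 0.0568]
tool_rot: [0.801, -0.599, 0.001, -0.001]
ft_force: [3.7, 1.3, 2.2]
grip_width: 0.0341
grasp_force: 59.7
```

```bash
python3 -c "
from h import *
to(.5083,.1275,.057)"
```

```text
shift cm [-0.    0.02 -0.02] pos [0.5085 0.1275 0.0568] xaxis [ 0.283 -0.959  0.   ] q [ 0.246  0.391 -0.171  1.006  0.    -1.613] w 0.0341 gf 59.7 ft [3.7 1.3 2.2] t 14.55
```

Call:
send_rows(
  motion="1 0 0 -0.01 -0.09; 1 0 0 -0.02 -0.18; 1 0 0 -0.04 -0.27; 1 0 0 -0.05 -0.36; 1 0 0 -0.06 -0.47",
)

```text
clock: 15.05
eef_pos: [0.5088, 0.1276, 0.0574]
tool_rot: [0.919, -0.394, 0.001, -0.001]
ft_force: [4.9, 1.7, 1.5]
grip_width: 0.0341
grasp_force: 59.8
```

Call:
send_rows(
  motion="1 0 0 -0.01 -0.09; 1 0 0 -0.02 -0.18; 1 0 0 -0.04 -0.27; 1 0 0 -0.05 -0.36; 1 0 0 -0.06 -0.47",
)

```text
clock: 15.55
eef_pos: [0.509, 0.1279, 0.058]
tool_rot: [0.986, -0.169, 0.001, -0.001]
ft_force: [4.7, 2.0, -0.8]
grip_width: 0.0338
grasp_force: 59.7
```

```bash
python3 -c "
from h import *
to(.5083,.1275,.058)"
```

```text
shift cm [-0.05  0.06 -0.  ] pos [0.509  0.1279 0.058 ] xaxis [ 0.943 -0.333  0.002] q [ 0.246  0.39  -0.169  1.008  0.    -2.557] w 0.0338 gf 59.7 ft [ 4.7  2.  -0.8] t 15.55
```

Call:
send_rows(
  motion="1 0 0 -0.01 -0.1; 1 0 0 -0.01 -0.2; 1 0 0 -0.01 -0.3; 1 0 0 -0.01 -0.4; 1 0 0 -0.01 -0.5",
)

```text
clock: 16.05
eef_pos: [0.509, 0.1282, 0.0576]
tool_rot: [0.997, 0.08, 0.001, -0.001]
ft_force: [5.6, 4.4, -2.6]
grip_width: 0.0341
grasp_force: 59.8
```

Call:
send_rows(
  motion="1 0 0 0 0; 1 0 0 0 0; -0.3 0 0 0 0; -0.3 0 0 0 0; -0.3 0 0 0 0",
)

```text
clock: 16.55
eef_pos: [0.5063, 0.1268, 0.0571]
tool_rot: [0.997, 0.078, -0.001, 0.0]
ft_force: [0.1, -1.0, 0.5]
grip_width: 0.0555
grasp_force: 0.0
```

Call:
send_rows(
  motion="-0.3 0 0 0 0; -0.3 0 0 0 0; -0.3 0 0 0 0",
)

```text
clock: 16.85
eef_pos: [0.5075, 0.1272, 0.0577]
tool_rot: [0.997, 0.078, -0.0, 0.0]
ft_force: [0.4, -0.6, -0.7]
grip_width: 0.0559
grasp_force: 0.0
```

```bash
python3 -c "
from h import *
s=snap('side','side9'); to(.5083,.1275,.057)
cv2.imwrite('pics/z9.png',cv2.resize(np.hstack([s[130:205,237:317],cv2.imread('pics/side8.png')[130:205,237:317,::-1]]),None,fx=5,fy=5,interpolation=2)[:,:,::-1])"
```

```text
shift cm [ 0.08 -0.02  0.07] pos [0.5076 0.1272 0.0577] xaxis [ 0.988  0.156 -0.   ] q [ 0.246  0.39  -0.171  1.01  -0.    -3.053] w 0.0555 gf 0.0 ft [-0.1  0.5 -0.1] t 16.9
```

View pics/z9.png

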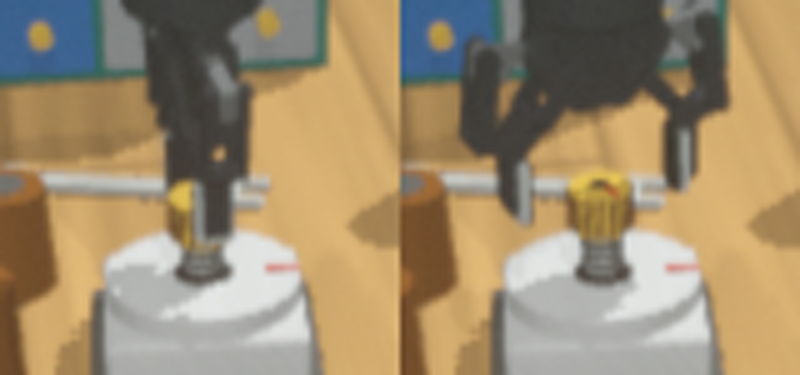

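```bash
cat >> h.py <<'E'
def gold(im,c0=264,c1=290,r0=155,r1=192):
    h=cv2.cvtColor(im[r0:r1,c0:c1],cv2.COLOR_RGB2HSV); m=((h[:,:,0]>14)&(h[:,:,0]<32)&(h[:,:,1]>170)&(h[:,:,2]>70))
    return {c+c0:((np.nonzero(m[:,c])[0][[0,-1]]+r0).tolist(),int(m[:,c].sum())) for c in range(m.shape[1]) if m[:,c].sum()>3}
E
python3 -c "
from h import *
for n in ('side5','side8','side9'): print(n,gold(cv2.imread('pics/'+n+'.png')[:,:,::-1].copy()))
for z in (.0887,.081): print(pbox('side',frust(.5083,.1273,z,.026,.018,.018)))
t=cv2.imread('pics/side8.png').astype(int)-cv2.imread('pics/side9.png'); 
print(np.abs(t[158:190,270:276]).sum(2))
"
```

```text
side5 {}
side8 {}
side9 {}
[269.9341548  163.22388228 283.38382415 177.51164161]
[270.046171   165.73757627 283.45169254 180.01863803]
[[254 299 306 314 316 290]
 [258 309 309 311 312 295]
 [253 308 305 301 311 302]
 [230 286 290 289 289 285]
 [186 260 268 266 266 277]
 [188 266 282 292 298 306]
 [209 280 296 314 319 313]
 [233 308 306 304 291 255]
 [233 310 224 171 105  55]
 [136 163  71  21  61  87]
 [ 30  41  69  50  66  77]
 [111 157 108  63  85  65]
 [ 64 152 142 130 133  53]
 [ 21  67  90 100 130  70]
 [  6  21   8  12  53  53]
 [  9   9   9  39  38  57]
 [  1   8  16  44  32  68]
 [ 51  86  40  46  32  71]
 [ 94 212 155  58  45  55]
 [ 63 209 251  74  57  21]
 [ 17  91 160  62 105  39]
 [  5  15  36  32  91  49]
 [  1   2   5   4  20  18]
 [  2   0   2   2   4   0]
 [  4   2   3   0   3   2]
 [ 32  28  10   2   4   4]
 [ 73  68  21   5   8   1]
 [ 15   8   3   2   2   5]
 [  2   1   2   3   9  15]
 [  2   3   1   2   4  17]
 [  0   0   2   0   1   6]
 [  2   0   2   7  17  60]]
```

The head dropped about 2.5 px, which matches 8 mm. I'll follow it down and regrip.

Call:
send_rows(
  motion="-0.3 0.05 0 0.3 0; -0.3 0.05 0 0.6 0; -0.3 0.05 0 0.7 0; -0.3 0.05 0 0.7 0; -0.3 0.05 0 0.7 0",
)

```text
clock: 17.4
eef_pos: [0.5081, 0.1273, 0.0506]
tool_rot: [0.997, 0.078, -0.0, 0.0]
ft_force: [0.0, -0.8, 0.1]
grip_width: 0.0555
grasp_force: 0.0
```

Call:
send_rows(
  motion="1 0 0 0 0; 1 0 0 0 0; 1 0 0 0 0; 1 0 0 0 0; 1 0 0 0 0",
)

```text
clock: 17.9
eef_pos: [0.5082, 0.1281, 0.051]
tool_rot: [0.997, 0.078, 0.0, -0.001]
ft_force: [-1.9, 4.4, 4.2]
grip_width: 0.0341
grasp_force: 59.8
```

Call:
send_rows(
  motion="1 0 0 0 0; 1 0 0 0 0; 1 0 0 0 0",
)

```text
clock: 18.2
eef_pos: [0.5082, 0.1281, 0.0509]
tool_rot: [0.997, 0.078, 0.0, -0.001]
ft_force: [-1.8, 4.6, 4.6]
grip_width: 0.0342
grasp_force: 59.8
```

```bash
python3 -c "
from h import *
to(.5083,.1275,.050)"
```

```text
shift cm [0.   0.06 0.09] pos [0.5082 0.1281 0.0509] xaxis [0.988 0.156 0.   ] q [ 2.460e-01  3.980e-01 -1.780e-01  9.940e-01  1.000e-03 -3.053e+00] w 0.0342 gf 59.8 ft [-1.8  4.6  4.6] t 18.2
```

Call:
send_rows(
  motion="1 0 0 0 0.13; 1 0 0 0.01 0.27; 1 0 0 0.02 0.4; 1 0 0 0.03 0.54; 1 0 0 0.05 0.67",
)

```text
clock: 18.7
eef_pos: [0.5082, 0.1282, 0.0501]
tool_rot: [0.967, -0.256, -0.0, -0.001]
ft_force: [0.3, 5.1, -1.1]
grip_width: 0.0348
grasp_force: 59.8
```

Call:
send_rows(
  motion="1 0 0 0.02 0.13; 1 0 0 0.03 0.27; 1 0 0 0.05 0.4; 1 0 0 0.07 0.54; 1 0 0 0.09 0.67",
)

```text
clock: 19.2
eef_pos: [0.5083, 0.1284, 0.0491]
tool_rot: [0.829, -0.56, -0.0, -0.001]
ft_force: [0.0, 6.3, -0.7]
grip_width: 0.0346
grasp_force: 59.7
```

```bash
python3 -c "
from h import *
to(.5083,.1281,.050)"
```

```text
shift cm [ 0.02  0.01 -0.09] pos [0.5083 0.1284 0.0491] xaxis [ 0.374 -0.928 -0.002] q [ 0.246  0.401 -0.18   0.989  0.002 -1.707] w 0.0346 gf 59.7 ft [ 0.   6.3 -0.7] t 19.2
```

```bash
python3 -c "
from h import *
snap('side','side10')
for n in ('side5','side8','side9','side10'):
    im=cv2.imread('pics/'+n+'.png')[:,:,::-1].copy()
    h=cv2.cvtColor(im[155:192,268:286],cv2.COLOR_RGB2HSV); m=((h[:,:,0]>14)&(h[:,:,0]<32)&(h[:,:,1]>140))
    r=m[:,5:13].sum(1); print(n,{i+155:int(v) for i,v in enumerate(r) if v})
"
```

```text
side5 {164: 4, 165: 8, 166: 6, 167: 7, 168: 7, 169: 8, 170: 8, 171: 8, 172: 8, 173: 8, 174: 8, 175: 8, 176: 7}
side8 {164: 4, 165: 8, 166: 6, 167: 7, 168: 7, 169: 8, 170: 8, 171: 8, 172: 8, 173: 8, 174: 8, 175: 8, 176: 7}
side9 {166: 2, 167: 2, 168: 2, 169: 2, 170: 2, 171: 2, 172: 2, 173: 2, 174: 2, 175: 2, 176: 2, 177: 2, 178: 1}
side10 {168: 5, 169: 5, 170: 5, 171: 6, 172: 7, 173: 7, 174: 7, 175: 7, 176: 7, 177: 7, 178: 7, 179: 5}
```

The head bottom moved from row 176 to 179, about 8–9 mm lower, so the bolt is in the thread. Continuing forward.

Call:
send_rows(
  motion="1 0 0 0.02 0.13; 1 0 0 0.03 0.27; 1 0 0 0.05 0.4; 1 0 0 0.07 0.54; 1 0 0 0.09 0.67",
)

```text
clock: 19.75
eef_pos: [0.5085, 0.1283, 0.0482]
tool_rot: [-0.599, 0.801, 0.001, 0.001]
ft_force: [-0.8, 5.7, 3.2]
grip_width: 0.0342
grasp_force: 60.1
```

Call:
send_rows(
  motion="1 0 0 0.02 0.13; 1 0 0 0.03 0.27; 1 0 0 0.05 0.4; 1 0 0 0.07 0.54; 1 0 0 0.08 0.67",
)

```text
clock: 20.25
eef_pos: [0.5087, 0.1283, 0.0475]
tool_rot: [-0.302, 0.953, 0.001, 0.001]
ft_force: [-1.4, 5.1, 1.8]
grip_width: 0.0345
grasp_force: 60.1
```

Call:
send_rows(
  motion="1 0 0 0.02 0.13; 1 0 0 0.03 0.27; 1 0 0 0.05 0.4; 1 0 0 0.07 0.54; 1 0 0 0.09 0.67",
)

```text
clock: 20.75
eef_pos: [0.5087, 0.1281, 0.0468]
tool_rot: [0.028, 1.0, 0.001, 0.0]
ft_force: [-1.2, 4.2, 3.1]
grip_width: 0.0342
grasp_force: 60.1
```

```bash
python3 -c "
from h import *
to(.5083,.1281,.0465)"
```

```text
shift cm [ 0.04 -0.    0.03] pos [0.5087 0.1281 0.0468] xaxis [-0.998  0.056 -0.001] q [ 0.246  0.403 -0.183  0.983  0.001  0.303] w 0.0342 gf 60.1 ft [-1.2  4.2  3.1] t 20.75
```

Call:
send_rows(
  motion="1 0 0 0.02 0.13; 1 0 0 0.03 0.27; 1 0 0 0.05 0.4; 1 0 0 0.07 0.54; 1 0 0 0.09 0.67",
)

```text
clock: 21.25
eef_pos: [0.5086, 0.1279, 0.0459]
tool_rot: [0.355, 0.935, 0.001, 0.0]
ft_force: [-1.0, 4.4, 2.8]
grip_width: 0.0342
grasp_force: 60.1
```

Call:
send_rows(
  motion="1 0 0 0.02 0.13; 1 0 0 0.03 0.27; 1 0 0 0.05 0.4; 1 0 0 0.07 0.54; 1 0 0 0.08 0.67",
)

```text
clock: 21.75
eef_pos: [0.5085, 0.1279, 0.045]
tool_rot: [0.643, 0.766, 0.001, -0.0]
ft_force: [-0.6, 4.8, 2.1]
grip_width: 0.0339
grasp_force: 60.1
```

Call:
send_rows(
  motion="1 0 0 0.02 0.13; 1 0 0 0.03 0.27; 1 0 0 0.05 0.4; 1 0 0 0.07 0.54; 1 0 0 0.09 0.67",
)

```text
clock: 22.25
eef_pos: [0.5083, 0.1279, 0.0441]
tool_rot: [0.859, 0.512, 0.0, -0.0]
ft_force: [-0.6, 4.8, 1.0]
grip_width: 0.0344
grasp_force: 60.0
```

Call:
send_rows(
  motion="1 0 0 0.02 0.13; 1 0 0 0.03 0.27; 1 0 0 0.05 0.4; 1 0 0 0.07 0.54; 1 0 0 0.09 0.67",
)

```text
clock: 22.75
eef_pos: [0.5082, 0.128, 0.043]
tool_rot: [0.98, 0.201, 0.0, -0.001]
ft_force: [-0.3, 5.8, -0.5]
grip_width: 0.0338
grasp_force: 60.0
```

Call:
send_rows(
  motion="1 0 0 0 0; 1 0 0 0 0; 1 0 0 0 0; 1 0 0 0 0; 1 0 0 0 0",
)

```text
clock: 23.25
eef_pos: [0.5082, 0.128, 0.0433]
tool_rot: [0.979, 0.204, 0.0, -0.001]
ft_force: [-1.6, 4.7, 2.3]
grip_width: 0.0339
grasp_force: 60.4
```

```bash
python3 -c "
from h import *
s=snap('side','side11'); to(.5083,.1281,.043)
h=cv2.cvtColor(s[155:195,268:286],cv2.COLOR_RGB2HSV); m=((h[:,:,0]>14)&(h[:,:,0]<32)&(h[:,:,1]>140))
print({i+155:int(v) for i,v in enumerate(m.sum(1)) if v})
h=cv2.cvtColor(s,cv2.COLOR_RGB2HSV); m=cv2.inRange(h,(100,100,30),(125,255,255)); n,l,st,c=cv2.connectedComponentsWithStats(m)
print([st[i].tolist() for i in range(1,n) if np.hypot(*(c[i]-(307,240)))<15])"
```

```text
shift cm [ 0.01 -0.01  0.02] pos [0.5082 0.128  0.0432] xaxis [0.917 0.399 0.001] q [ 2.460e-01  4.070e-01 -1.880e-01  9.760e-01  1.000e-03  2.977e+00] w 0.0346 gf 60.4 ft [-1.9  4.2  3.1] t 23.3
{169: 3, 170: 5, 171: 5, 172: 5, 173: 5, 174: 5, 175: 4, 176: 4, 177: 4, 178: 4, 179: 3, 180: 2, 181: 2}
[[296, 223, 23, 34, 593]]
```

```bash
python3 -c "
from workcell import workorder
print(workorder.job_done())"
```

```text
the job is handed in; nothing more can be done
None
```

I handed the job in at about 23 s with no verdict returned. The blue cap stands over the yellow one, and the bolt was backed off until it dropped, turned forward about 6.0 rad (to an estimated 5.6 rad past the thread's start), and is still gripped at about 60 N.

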